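# Clamp a standoff post and snap its cap on

### The job

Turn the sleeve of the small chuck clockwise (seen from above) until its three jaws are tight on the post standing in it. Then take the narrow, tall snap cap, set it over the post's stud and press it straight down until it clicks and sits fully home on the flange, leaving the other things where they lie. Keep pressing firmly after the click: finish with the fingers still on the cap, pushing it down, and do not let go.

Things in the scene. Friction and masses are not known exactly. Their poses are not given: they have to be found in the camera images.
- chuck: Fixed fixture chuck: a square grey foot 110 x 110 x 10 mm bolted to the board, in its centre the round ribbed sleeve with three jaws inside. Origin: centre of the foot's underside, on the chuck's axis; z up. The post stands on the chuck's inner floor, 16 mm above the origin. Jaws are 20 mm tall, their tops 46 mm above the origin, just above the sleeve.
- sleeve (a joint): Turn of the steel sleeve about the vertical chuck axis, rad; it grows clockwise seen from above. It starts between 0 and 0.35. The jaws close 3.2 mm per rad, touch the post at about 1.1 and are tight above that; the hard stop is at 1.2. Turning takes about 0.35 N m, and 0.5 to 1 N m once the jaws bite; turned to the stop and released it springs back a little (to between about 1.12 and 1.19) and stays tight.
- sleeve_grip (a point): Point on the sleeve's axis at the height to grip it, 36 mm above the board. The sleeve is a round ring of 50 mm outer diameter, from 16 to 44 mm above the board; its rim can be gripped anywhere round it, at any yaw, with the post between the fingers.
- post: Loose steel standoff post, 150 g, standing upright in the chuck with up to 3.5 mm play on each side when the jaws are open. Origin: centre of its underside; z up along its axis. Shank 16 mm diameter up to 32 mm, flange 26 mm diameter from 32 to 38 mm, then a brass stud with a 16 mm head and a tapered tip up to 54.5 mm (70.5 mm above the board).
- flange_top (a point): Centre of the flange's top face on the post's axis, 38 mm above the post's origin (54 mm above the board): the cap's rim rests here when it is fully home.
- cap: Loose grey plastic snap cap, 40 g: a plain upright cylinder of 30 mm diameter and 40 mm height, standing open side down on the board. Origin: centre of its open underside; z up, its closed top is at 40 mm. The bore is 19 mm wide and 26 mm deep with four sprung detents inside. Set over the stud it stops about 10 mm short of home, needs roughly 6 to 14 N to click over the stud's head, then the force drops and the cap is drawn down onto the flange. Yaw does not matter.
- widecap: Bystander, leave alone: a wide, low grey plastic cap, 48 mm diameter, 24 mm tall, loose on the board. Origin: centre of its underside.
- breaker: Bystander, leave alone: a loose black circuit breaker block 75 x 36 mm, 72 mm tall with its toggle. Origin: centre of its underside, x along its length.
- driver: Bystander, leave alone: a screwdriver lying on the board, 200 mm long along its x axis, handle 26 mm thick. Origin under its middle.
Mind the look-alikes: they are no part of the job. What is shaped like the cap but green is not meant. What is shaped like the post but red is not meant.

How it is judged:
By the outcome, as a careful person would: the job done as asked, in the order asked, and still so for the second after the job is handed in, while the arm keeps its last pose, push and grip.
It also fails if it takes over 53 s, if anything falls off the work surface, if the arm or the gripper's body presses on something with over 40 N, if the wrist force passes 120 N, or if a joint passes its speed limit or range.

### The arm

A 6-joint arm with a two-finger parallel gripper is mounted at the origin on the work surface. World frame = base frame: x ahead of the robot, y to its left, z up, the work surface at z = 0. Lengths are in m, angles in degrees, forces in N, time in s.
With the tool pointing down it reaches from about 0.375 to 0.9 m from the base axis. Payload 3.1 kg.
Tool frame: the origin (TCP) lies midway between the tips of the shut fingers; the grasp point (between the pads) lies bot.pinch_z behind it (bot.pinch_z is the distance from the TCP to the grasp point, in m); z points along the fingers, y is the direction in which the jaws open and shut (so a half turn about z gives the same grasp; the last joint's range is limited). The gripper opens to 87 mm and grips with 3 to 60 N. Pads are 19 mm wide; open, the fingers measure 117 mm over their backs; the gripper's body (75 mm by 190 mm) begins 51 mm behind the grasp point.
Start: joints at [64.773, 30.224, 82.088, -0, 67.689, -10.227], TCP at [0.162, 0.604, 0.223] pointing down, gripper open.
Joint ranges: [-176.69, 176.69], [-43.24, 126.21], [12.49, 139.97], [-82, 262], [0, 151.66], [-163.58, 163.58]. Speed limits (degrees/s): [159.86, 159.86, 180, 180, 180, 180].

### API

Orientations are given as a 3x3 rotation matrix whose columns are the frame's x, y, z axes.
In Python, from rig import bot gives the robot as it stands.
- The arm moves only by the tool apply_moves, never from a script. Its argument "motion" is text: rows parted by semicolons, each of 7 numbers parted by spaces: the shift along the tool's x, y, z in m, then the turn, a rotation vector about the tool's x, y, z in degrees, then the finger opening in m, from 0 to 0.087. A call has exactly 8 rows; each row is the pose to reach, as a shift and turn from the pose commanded when the call began, along the tool's axes at that moment; what a row does not reach only later rows make up. A row lasts 1/8 s, in which the tool goes at most 62.5 mm and 10.7 degrees, less where a joint would pass 70% of its speed; a pose out of reach is approached as far as the arm can. A call with a gripper value outside its range is refused whole. The fingers move at their own pace and stop on an object; the grip force is fixed at half the most. Time passes only in rows, so rows that repeat a pose let the fingers close, or fill a call up. It gives the time, the measured TCP pose, the force and the opening at its end, in the units of the state.
- bot.read_state(): the state, without advancing time (a new reading comes with each control period).
- bot.capture(name): name is "side" or "top"; returns the picture (384x512x3 uint8, red, green, blue); there is no depth.
- bot.get_calibration(name): a dict with "fx", "fy", "cx", "cy" (pixels), "rvec" (rotation vector, rad) and "tvec" (3), from world to camera coordinates, as OpenCV has them. Camera axes: x right, y down, z forward; pixel columns grow to the right and rows downward; lengths in m; the calibration is good to about 2 mm. A picture is of the moment at which its call begins. get_calibration takes no time and is no camera call.
- bot.hand_in(): hands the job in, once; it reports no verdict.
Trained networks look in the newest picture that a camera, given by its name, has taken for a name from the list of things; names that differ only in an ending like _2 or _b are one class to them, and where a whole thing is asked for, a point or a joint stands for the part that bears it (a point fixed in the world has none). Each returns a list of dicts, best first, with "p" (0 to 1); they miss things now and then, are a little off and sometimes report something else, mostly with a low value. They report only what shows in the picture. A call takes as long as a camera call. They do not tell look-alikes from the thing itself.
- bot.find_in(name, camera): "point" ([x, y, z] in m, in world coordinates, good to about 4 mm: the middle of the surface that is visible of it).
The state is a dict: "time_s": time; "joint_positions": joint angles; "qvel": joint speeds; "tau": joint torques, N m; "position": TCP position; "tcp_rot": TCP orientation; "force": force on the tool from outside, world axes, zero at the start; "moment": the same for the moment, N m; "opening": opening from 0.0 (shut) to 1.0 (fully open).
Only numpy, scipy, OpenCV 4.12 (cv2) and the standard library are available. Lean on these libraries where they do the work, as an engineer would, in place of code of your own. Each camera call takes 0.05 s, during which the arm holds its last target.

## Working session

There is one attempt and no reset: what is moved stays moved. The work goes in short steps, Python scripts to look and compute and a tool call to move; the robot and the scene stay as the last step left them, time stands still between calls to the robot, and variables do not carry over. Pictures are saved under pics/ and viewed, and the job is handed in when it is done.

Besides the shell and the picture viewer there is one more tool, called after "Request:" as name(argument=value, ...) on one line, values as JSON. apply_moves: Moves the arm, as the interface text tells. Its arguments: {"type":"object","properties":{"motion":{"type":"string"}},"required":["motion"]}

```bash
ls; mkdir -p pics; python3 - <<'E'
from rig import bot
import cv2
print(bot.pinch_z)
for n in("top","side"):
    im=bot.capture(n); cv2.imwrite(f"pics/{n}0.png",im[:,:,::-1])
    print(n,bot.get_calibration(n))
    for k in("chuck","post","cap","sleeve"):
        print(k,[(round(d["p"],2),[round(float(v),4) for v in d["point"]]) for d in bot.find_in(k,n)])
s=bot.read_state();print({k:s[k] for k in("time_s","position","tcp_rot","force","opening")})
E
```

```text
pics
0.0187
top {'fx': 360.09796550234364, 'fy': 360.09796550234364, 'cx': 258.1442080053043, 'cy': 188.51423267600856, 'rvec': array([ 2.29535055, -1.88981894,  0.18859409]), 'tvec': array([-0.13531273,  0.60072228,  0.74951883])}
chuck [(0.92, [0.5631, 0.1501, 0.0062])]
post [(0.58, [0.5644, 0.1491, 0.0545]), (0.45, [0.4447, 0.1631, 0.0345])]
cap [(0.61, [0.4849, -0.101, 0.0388]), (0.58, [0.4471, -0.1559, 0.0378])]
sleeve []
side {'fx': 419.3121587661217, 'fy': 419.3121587661217, 'cx': 254.03420168661006, 'cy': 187.73182955923136, 'rvec': array([ 0.4654611 , -2.77689774,  1.10803233]), 'tvec': array([0.58457835, 0.23385795, 0.68190072])}
chuck [(0.8, [0.5573, 0.1664, 0.0118])]
post [(0.87, [0.4439, 0.1715, 0.0381]), (0.68, [0.5588, 0.1614, 0.0528])]
cap [(0.72, [0.4431, -0.149, 0.027]), (0.7, [0.4793, -0.0899, 0.0364])]
sleeve [(0.63, [0.5597, 0.1676, 0.0387])]
{'time_s': 0.5, 'position': array([0.16172535, 0.60367534, 0.22252103]), 'tcp_rot': array([[-9.65931298e-01,  2.58798624e-01,  1.17675558e-05],
       [ 2.58798623e-01,  9.65931297e-01, -4.63291025e-05],
       [-2.33565584e-05, -4.17053029e-05, -9.99999999e-01]]), 'force': array([-0.20564542,  0.48883332,  0.48738127]), 'opening': 0.9984175421122805}
```

View pics/top0.png

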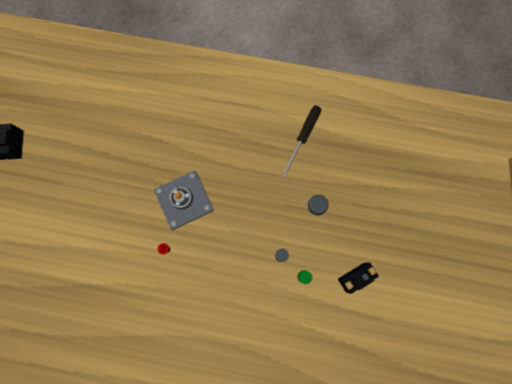

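View pics/side0.png

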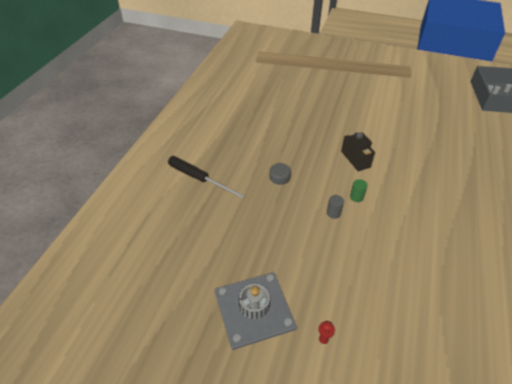

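Candidates: in the top view, the grey narrow cap is at (282,255), the green look-alike at (305,277) and the wide low cap at (318,205). The grey one at (282,255), about (0.483,-0.098), fits the description because it is grey, narrow and tall. The post is the one in the chuck at (180,197); the red one at (164,249) is a look-alike. I'll confirm this in a crop and measure.

```bash
cat > h.py <<'E'
import numpy as np,cv2
from rig import bot
def cal(n):
    c=bot.get_calibration(n);K=np.array([[c["fx"],0,c["cx"]],[0,c["fy"],c["cy"]],[0,0,1]]);return K,np.array(c["rvec"]),np.array(c["tvec"])
def proj(n,P):
    K,r,t=cal(n);return cv2.projectPoints(np.array(P,float).reshape(-1,1,3),r,t,K,None)[0].reshape(-1,2)
def back(n,uv,z):
    K,r,t=cal(n);R=cv2.Rodrigues(r)[0];o=-R.T@t
    d=R.T@np.linalg.inv(K)@np.array([uv[0],uv[1],1.]);return o+d*(z-o[2])/d[2]
def cyl(x,y,r,z0,z1):
    a=np.linspace(0,2*np.pi,40);return np.array([[x+r*np.cos(q),y+r*np.sin(q),z] for z in(z0,z1) for q in a])
E
python3 - <<'E'
from h import *
t=cv2.imread("pics/top0.png");s=cv2.imread("pics/side0.png")
a=cv2.resize(t[160:240,140:240],None,fx=4,fy=4,interpolation=2);b=cv2.resize(t[230:310,250:350],None,fx=4,fy=4,interpolation=2)
c=cv2.resize(s[265:345,205:305],None,fx=4,fy=4,interpolation=2);d=cv2.resize(s[165:245,300:400],None,fx=4,fy=4,interpolation=2)
cv2.imwrite("pics/crop0.png",cv2.resize(np.vstack([np.hstack([a,b]),np.hstack([c,d])]),(750,600)))
E
```

```text
(no output)
```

View pics/crop0.png

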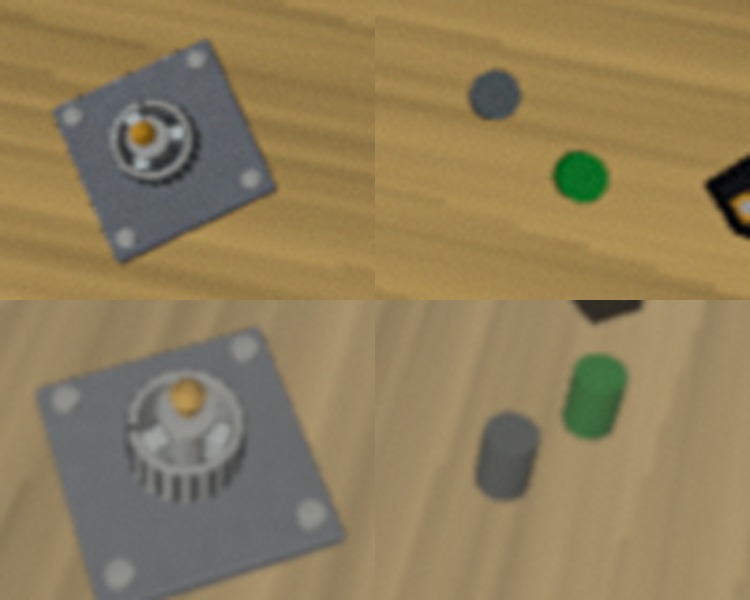

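```bash
python3 - <<'E'
from h import *
from scipy.optimize import minimize
S=8
def mask(im,box):
    u0,v0,u1,v1=box
    c=cv2.resize(im[v0:v1,u0:u1],None,fx=S,fy=S,interpolation=cv2.INTER_CUBIC)
    hsv=cv2.cvtColor(c,cv2.COLOR_BGR2HSV)
    m=((hsv[...,1]<75)).astype(np.uint8)
    n,l,st,_=cv2.connectedComponentsWithStats(m);k=1+np.argmax(st[1:,4]);m=(l==k).astype(np.uint8)
    cs,_=cv2.findContours(m,cv2.RETR_EXTERNAL,2);m[:]=0;cv2.drawContours(m,cs,-1,1,-1)
    return m
def ren(n,pts,box):
    p=(proj(n,pts)-[box[0],box[1]]+.5)*S-.5
    m=np.zeros(((box[3]-box[1])*S,(box[2]-box[0])*S),np.uint8)
    cv2.fillConvexPoly(m,cv2.convexHull(p.astype(np.float32)).round().astype(int),1);return m
def foot(p):
    x,y,a=p[0],p[1],p[2]; P=[]
    for z in(0,.01):
        for k in range(4):
            q=a+np.pi/4+k*np.pi/2;P.append([x+.055*2**.5*np.cos(q),y+.055*2**.5*np.sin(q),z])
    return np.array(P)
boxes={"cap":{"top":(268,241,296,269),"side":(318,187,350,226)},"foot":{"top":(145,162,225,240),"side":(205,265,305,352)}}
for o in boxes:
  for n in("top","side"):
    im=cv2.imread(f"pics/{n}0.png");b=boxes[o][n];m=mask(im,b);cv2.imwrite(f"pics/m_{o}{n}.png",m*255)
    f=(lambda p:cyl(p[0],p[1],.015,0,.04)) if o=="cap" else foot
    best=None
    for a in ([0] if o=="cap" else np.radians([0,22,45,67])):
      x0=np.array([.483,-.096,a] if o=="cap" else [.561,.158,a])
      sim=np.array([x0,x0+[.006,0,.1],x0+[0,.006,-.1],x0+[-.004,-.004,.25]])
      r=minimize(lambda p:float((ren(n,f(p),b)!=m).sum())/m.sum(),x0,method="Nelder-Mead",options=dict(initial_simplex=sim,xatol=1e-5,fatol=1e-5))
      if best is None or r.fun<best.fun:best=r
    print(o,n,best.x.round(4),np.degrees(best.x[2]).round(1),round(best.fun,3),m.sum()/S/S)
# stud tip 
for n,uv in(("top",(140+143*.2667/1,160+133*.2667)),("side",(205+187*.2667,265+(398-300)*.2667))):
    print(n,uv,back(n,uv,.0685))
for n in("top","side"):
  im=cv2.imread(f"pics/{n}0.png");hsv=cv2.cvtColor(im,cv2.COLOR_BGR2HSV)
  b=(170,185,192,208) if n=="top" else (243,280,268,300)
  c=cv2.resize(im[b[1]:b[3],b[0]:b[2]],None,fx=S,fy=S,interpolation=2);h=cv2.cvtColor(c,cv2.COLOR_BGR2HSV)
  m=(h[...,1]>110).astype(np.uint8);ys,xs=np.nonzero(m);print(n,"stud",xs.mean()/S+b[0]-.5,ys.mean()/S+b[1]-.5,m.sum()/S/S)
E
```

```text
cap top [ 0.4819 -0.0968  0.0963] 5.5 0.123 137.734375
cap side [ 0.4816 -0.0991  0.1588] 9.1 0.027 334.65625
foot top [0.5665 0.1566 0.6509] 37.3 0.025 2086.859375
foot side [0.5657 0.1547 0.6451] 37.0 0.009 4265.5625
top (178.1381, 195.4711) [0.56449314 0.15406462 0.0685    ]
side (254.87290000000002, 291.1366) [0.5627657  0.15832502 0.0685    ]
top stud 177.48722891566266 195.05530120481927 32.421875
side stud 254.49378838637634 290.38274706867674 55.96875
```

The crop confirms it: the grey cylinder at (282,255) is the cap, and the green one is separate. The chuck axis is at about (0.566,0.1556) and the cap at about (0.482,-0.098). Now I'll move over the chuck.

Request:
apply_moves(motion="-0.0507 -0.0328 0 0 0 0 0.087;-0.1013 -0.0656 0 0 0 0 0.087;-0.152 -0.0985 0 0 0 0 0.087;-0.2026 -0.1313 0 0 0 0 0.087;-0.2533 -0.1641 0 0 0 0 0.087;-0.3039 -0.1969 0 0 0 0 0.087;-0.3546 -0.2297 0 0 0 0 0.087;-0.4052 -0.2626 0 0 0 0 0.087")

```text
time_s: 1.5
position: [0.4865, 0.2436, 0.2229]
tcp_rot: [[-0.966, 0.259, 0.001], [0.259, 0.966, 0.0], [-0.001, 0.001, -1.0]]
force: [0.7, -0.1, 0.6]
opening: 1.001
```

Request:
apply_moves(motion="-0.0507 -0.0328 0 0 0 0 0.087;-0.1013 -0.0656 0.02 0 0 0 0.087;-0.1013 -0.0656 0.06 0 0 0 0.087;-0.1013 -0.0656 0.09 0 0 0 0.087;-0.1013 -0.0656 0.115 0 0 0 0.087;-0.1013 -0.0656 0.115 0 0 0 0.087;-0.1013 -0.0656 0.115 0 0 0 0.087;-0.1013 -0.0656 0.115 0 0 0 0.087")

```text
time_s: 2.5
position: [0.567, 0.1558, 0.109]
tcp_rot: [[-0.966, 0.259, 0.003], [0.259, 0.966, 0.0], [-0.003, 0.001, -1.0]]
force: [-0.6, -0.6, 0.2]
opening: 0.997
```

```bash
python3 - <<'E'
from h import *
s=bot.read_state();print({k:s[k] for k in("time_s","position","tcp_rot","joint_positions","force","opening")})
for n in("top","side"):
    im=bot.capture(n); cv2.imwrite(f"pics/{n}1.png",im[:,:,::-1])
a=cv2.imread("pics/top1.png")[140:260,110:250];b=cv2.imread("pics/side1.png")[225:345,185:325]
cv2.imwrite("pics/c1.png",cv2.resize(np.hstack([a,b]),(800,343),interpolation=2))
E
```

```text
{'time_s': 2.5, 'position': array([0.5670425 , 0.15578903, 0.10898191]), 'tcp_rot': array([[-9.65974372e-01,  2.58622048e-01,  2.85474460e-03],
       [ 2.58623739e-01,  9.65978109e-01,  2.33776352e-04],
       [-2.69716107e-03,  9.64126687e-04, -9.99995898e-01]]), 'joint_positions': array([ 4.48175411e+00,  3.59291941e+01,  9.32458190e+01,  7.39870809e-04,
        5.06608754e+01, -7.05303174e+01]), 'force': array([-0.63033996, -0.61189313,  0.16928761]), 'opening': 0.9974468375009508}
```

View pics/c1.png

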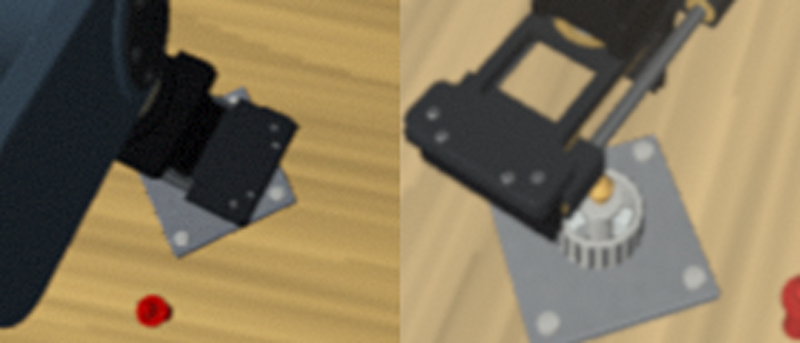

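Request:
apply_moves(motion="0 0 0.02 0 0 0 0.087;0 0 0.045 0 0 0 0.087;0 0 0.07 0 0 0 0.087;0 0 0.085 0 0 0 0.087;0 0 0.091 0 0 0 0.087;0 0 0.091 0 0 0 0.087;0 0 0.091 0 0 0 0.06;0 0 0.091 0 0 0 0.054")

```text
time_s: 3.6
position: [0.5665, 0.1557, 0.0173]
tcp_rot: [[-0.966, 0.259, 0.001], [0.259, 0.966, 0.0], [-0.001, 0.0, -1.0]]
force: [-0.3, -0.3, 0.6]
opening: 0.855
```

Request:
apply_moves(motion="0 0 0 0 0 0 0.04;0 0 0 0 0 0 0.03;0 0 0 0 0 0 0.03;0 0 0 0 0 0 0.03;0 0 0 0 0 0 0.03;0 0 0 0 0 0 0.03;0 0 0 0 0 0 0.03;0 0 0 0 0 0 0.03")

```text
time_s: 4.6
position: [0.5657, 0.1545, 0.0167]
tcp_rot: [[-0.966, 0.258, -0.001], [0.258, 0.966, -0.001], [0.0, -0.002, -1.0]]
force: [-0.5, -5.4, 3.6]
opening: 0.572
```

```bash
cat > st.py <<'E'
from h import *
s=bot.read_state();np.set_printoptions(precision=4,suppress=True)
R=s["tcp_rot"];print(s["time_s"],s["position"],"yaw",np.degrees(np.arctan2(R[1,0],R[0,0])),"tilt",R[:,2],"F",s["force"],"M",s["moment"],"open",s["opening"]*.087,"j",s["joint_positions"],"tau",s["tau"])
E
python3 st.py
```

```text
4.6 [0.5657 0.1545 0.0167] yaw 165.03826718602568 tilt [-0.0009 -0.0015 -1.    ] F [-0.4544 -5.3991  3.6172] M [-0.8895  0.1831 -0.0296] open 0.04978537844965361 j [  4.4074  44.3022  95.517   -0.1257  40.2387 -70.5349] tau [  2.7604 -44.6804  -9.5945   0.9972  -0.2879   0.0176]
```

The grip is on the sleeve at a 50 mm opening. The chuck centre is about 1 mm lower in y than estimated, so I'll correct that and turn.

Request:
apply_moves(motion="0 -0.0012 0 0 0 0 0.03;0 -0.0012 0 0 0 5 0.03;0 -0.0012 0 0 0 11 0.03;0 -0.0012 0 0 0 17 0.03;0 -0.0012 0 0 0 23 0.03;0 -0.0012 0 0 0 29 0.03;0 -0.0012 0 0 0 35 0.03;0 -0.0012 0 0 0 40 0.03")

```text
time_s: 5.6
position: [0.5653, 0.1539, 0.0167]
tcp_rot: [[-0.573, 0.819, -0.001], [0.819, 0.573, -0.001], [-0.001, -0.001, -1.0]]
force: [-1.2, -2.5, 1.7]
opening: 0.569
```

```bash
python3 st.py
```

```text
5.6 [0.5653 0.1539 0.0167] yaw 124.97237732914252 tilt [-0.0008 -0.0012 -1.    ] F [-1.1882 -2.5001  1.6799] M [-0.6947  0.237   0.3775] open 0.04950591199077588 j [  4.3458  44.2785  95.604   -0.1018  40.1698 -30.5487] tau [  1.548  -44.4858  -9.5992   1.0265  -0.3613  -0.05  ]
```

Request:
apply_moves(motion="0 -0.0004 0 0 0 2 0.03;0 -0.0004 0 0 0 4 0.03;0 -0.0004 0 0 0 6 0.03;0 -0.0004 0 0 0 8 0.03;0 -0.0004 0 0 0 10 0.03;0 -0.0004 0 0 0 12 0.03;0 -0.0004 0 0 0 13 0.03;0 -0.0004 0 0 0 13 0.03")

```text
time_s: 6.6
position: [0.5651, 0.1539, 0.0166]
tcp_rot: [[-0.374, 0.927, -0.001], [0.927, 0.374, -0.0], [-0.0, -0.001, -1.0]]
force: [-1.2, -5.4, 4.2]
opening: 0.575
```

```bash
python3 st.py
```

```text
6.6 [0.5651 0.1539 0.0166] yaw 111.95422308864298 tilt [-0.0006 -0.0005 -1.    ] F [-1.2269 -5.4358  4.1671] M [-0.9652  0.3406  0.2874] open 0.050019591160591376 j [  4.3185  44.2647  95.6545  -0.0393  40.1155 -17.6056] tau [  2.4552 -43.8018  -9.6829   1.2697  -0.5469   0.3296]
```

Request:
apply_moves(motion="0 0 0 0 0 1 0.03;0 0 0 0 0 2 0.03;0 0 0 0 0 3 0.03;0 0 0 0 0 4 0.03;0 0 0 0 0 5 0.03;0 0 0 0 0 6 0.03;0 0 0 0 0 7 0.03;0 0 0 0 0 8 0.03")

```text
time_s: 7.6
position: [0.5649, 0.1542, 0.0166]
tcp_rot: [[-0.243, 0.97, -0.001], [0.97, 0.243, -0.0], [-0.0, -0.001, -1.0]]
force: [-1.8, -3.9, 5.5]
opening: 0.57
```

```bash
python3 st.py
```

```text
7.6 [0.5649 0.1542 0.0166] yaw 104.04757176804965 tilt [-0.0008 -0.0004 -1.    ] F [-1.8417 -3.8754  5.4594] M [-0.6827  0.4451  0.9783] open 0.04961770227934782 j [ 4.3534 44.264  95.662  -0.0337 40.1227 -9.6683] tau [  0.3008 -43.6521  -9.9572   1.2766  -0.6652   0.826 ]
```

The jaws are biting, with 0.98 N·m on the sleeve at 61°. I'll keep turning to the stop.

Request:
apply_moves(motion="0 0 0 0 0 1 0.03;0 0 0 0 0 2 0.03;0 0 0 0 0 3 0.03;0 0 0 0 0 3 0.03;0 0 0 0 0 3 0.03;0 0 0 0 0 3 0.03;0 0 0 0 0 3 0.03;0 0 0 0 0 3 0.03")

```text
time_s: 8.6
position: [0.5649, 0.1544, 0.0166]
tcp_rot: [[-0.19, 0.982, -0.001], [0.982, 0.19, 0.0], [0.0, -0.001, -1.0]]
force: [-2.5, -3.4, 5.9]
opening: 0.567
```

```bash
python3 st.py
```

```text
8.6 [0.5649 0.1544 0.0166] yaw 100.95304430587375 tilt [-0.0009  0.0001 -1.    ] F [-2.4554 -3.3691  5.8568] M [-0.573   0.5046  0.7269] open 0.04935367260623844 j [ 4.3524 44.2659 95.6646  0.0179 40.1192 -6.6143] tau [  0.4203 -43.3266 -10.2296   1.0793  -0.8288   0.7252]
```

Request:
apply_moves(motion="0 0 0 0 0 1 0.03;0 0 0 0 0 2 0.03;0 0 0 0 0 3 0.03;0 0 0 0 0 4 0.03;0 0 0 0 0 5 0.03;0 0 0 0 0 6 0.03;0 0 0 0 0 7 0.03;0 0 0 0 0 8 0.03")

```text
time_s: 9.6
position: [0.5648, 0.1543, 0.0166]
tcp_rot: [[-0.054, 0.999, -0.001], [0.999, 0.054, -0.001], [-0.001, -0.001, -1.0]]
force: [-2.6, -2.5, 5.5]
opening: 0.556
```

```bash
python3 st.py
```

```text
9.6 [0.5648 0.1543 0.0166] yaw 93.08485134014657 tilt [-0.0009 -0.0006 -1.    ] F [-2.5817 -2.5016  5.4911] M [-0.6968  0.5512  1.2718] open 0.04832940583048935 j [ 4.3671 44.2657 95.6677 -0.0454 40.1228  1.317 ] tau [ -0.0092 -43.1655 -10.2857   1.615   -0.8535   1.2851]
```

Request:
apply_moves(motion="0 0 0 0 0 1 0.03;0 0 0 0 0 2 0.03;0 0 0 0 0 3 0.03;0 0 0 0 0 4 0.03;0 0 0 0 0 5 0.03;0 0 0 0 0 6 0.03;0 0 0 0 0 6 0.03;0 0 0 0 0 6 0.03")

```text
time_s: 10.6
position: [0.5648, 0.1543, 0.0167]
tcp_rot: [[0.051, 0.999, -0.001], [0.999, -0.051, -0.001], [-0.001, -0.001, -1.0]]
force: [-2.8, -2.5, 5.2]
opening: 0.565
```

```bash
python3 st.py
```

```text
10.6 [0.5648 0.1543 0.0167] yaw 87.09421441117384 tilt [-0.001  -0.0006 -1.    ] F [-2.7988 -2.531   5.2154] M [-0.5959  0.563   1.0939] open 0.04916917632162224 j [ 4.3634 44.2587 95.6714 -0.0482 40.1287  7.3061] tau [  0.0111 -43.0586 -10.3134   1.4204  -0.8987   1.147 ]
```

The torque is saturated at 1.1–1.27 N·m after 78°, so the fingers are slipping at the stop. I'll release, rise and head to the cap.

Request:
apply_moves(motion="0 0 0 0 0 0 0.087;0 0 0 0 0 0 0.087;0 0 0 0 0 0 0.087;0 0 0 0 0 0 0.087;0 0 -0.04 0 0 0 0.087;0 0 -0.09 0 0 0 0.087;0 0 -0.14 0 0 0 0.087;-0.04 -0.01 -0.17 0 0 0 0.087")

```text
time_s: 11.6
position: [0.5554, 0.1162, 0.1895]
tcp_rot: [[0.049, 0.999, 0.006], [0.999, -0.049, 0.001], [0.001, 0.006, -1.0]]
force: [0.4, -1.3, -0.0]
opening: 0.997
```

Request:
apply_moves(motion="-0.05 -0.015 0 0 0 5 0.087;-0.1 -0.03 0 0 0 10 0.087;-0.15 -0.045 0 0 0 15 0.087;-0.19 -0.055 0 0 0 20 0.087;-0.216 -0.06 0 0 0 25 0.087;-0.216 -0.06 0 0 0 30 0.087;-0.216 -0.06 0 0 0 30 0.087;-0.216 -0.06 0 0 0 30 0.087")

```text
time_s: 12.6
position: [0.4821, -0.0975, 0.1865]
tcp_rot: [[0.543, 0.839, 0.0], [0.839, -0.543, 0.0], [0.0, -0.0, -1.0]]
force: [-0.7, -0.8, 0.6]
opening: 0.999
```

```bash
python3 st.py; python3 - <<'E'
from h import *
for n in("top","side"):
    im=bot.capture(n); cv2.imwrite(f"pics/{n}2.png",im[:,:,::-1])
    for k in ("post","widecap","breaker","cap"):
        print(n,k,[(round(d["p"],2),[round(float(v),4) for v in d["point"]]) for d in bot.find_in(k,n)])
a=cv2.imread("pics/top2.png");b=cv2.imread("pics/side2.png")
c=np.hstack([cv2.resize(a[155:240,130:230],(400,340),interpolation=2),cv2.resize(b[265:350,205:305],(400,340),interpolation=2)])
cv2.imwrite("pics/c2.png",np.vstack([c,cv2.resize(np.hstack([a,b]),(800,300))[:260]]))
E
```

```text
12.6 [ 0.4821 -0.0975  0.1865] yaw 57.0834894878819 tilt [ 0.      0.0001 -1.    ] F [-0.6829 -0.8192  0.6   ] M [-0.0856  0.1288 -0.0047] open 0.08694169262720776 j [-24.48    23.0507 103.1106   0.0086  53.8402   8.4315] tau [ -0.2213 -34.2675 -13.8442   0.0581   0.0215  -0.0009]
top post [(0.58, [0.4415, 0.1606, 0.0356]), (0.41, [0.5665, 0.147, 0.0561])]
top widecap []
top breaker [(0.5, [0.4735, -0.303, 0.0457])]
top cap []
side post [(0.67, [0.4438, 0.1731, 0.0398]), (0.61, [0.5603, 0.1617, 0.0511]), (0.54, [0.5618, 0.1656, 0.0436])]
side widecap [(0.79, [0.6075, -0.1531, 0.023])]
side breaker [(0.8, [0.4669, -0.2585, 0.043])]
side cap [(0.85, [0.4806, -0.0888, 0.0368]), (0.53, [0.4413, -0.1469, 0.0271])]
```

View pics/c2.png

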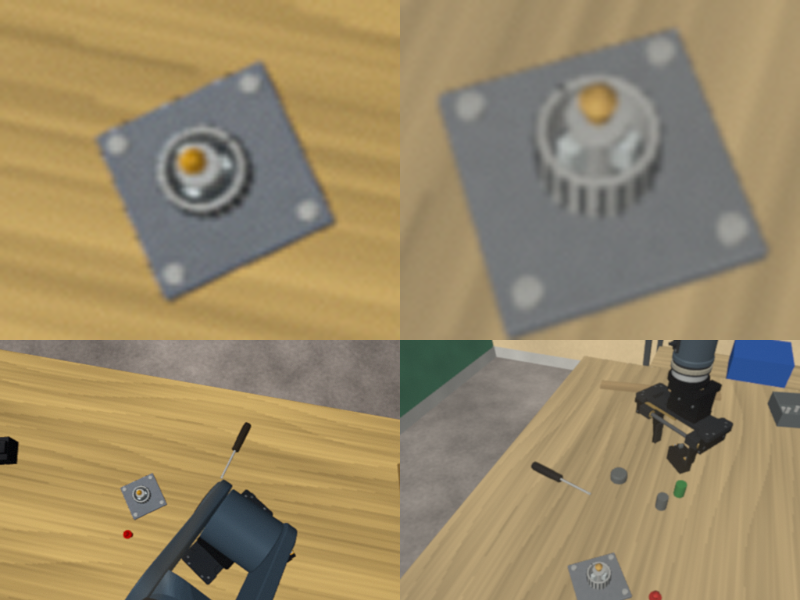

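The post is centred with the jaws closed on it: the stud is at about (178,195) in the top view and the sleeve ring is symmetric. Correcting the cap estimate by the chuck's measured camera bias gives (0.481,-0.0995). Next I'll descend and grip.

Request:
apply_moves(motion="-0.0023 0 0.04 0 0 0 0.087;-0.0023 0 0.09 0 0 0 0.087;-0.0023 0 0.13 0 0 0 0.087;-0.0023 0 0.16 0 0 0 0.087;-0.0023 0 0.177 0 0 0 0.087;-0.0023 0 0.177 0 0 0 0.08;-0.0023 0 0.177 0 0 0 0.06;-0.0023 0 0.177 0 0 0 0.045")

```text
time_s: 14.1
position: [0.4815, -0.1, 0.0105]
tcp_rot: [[0.545, 0.839, 0.002], [0.839, -0.545, -0.001], [0.0, 0.002, -1.0]]
force: [0.3, -1.1, 0.1]
opening: 0.775
```

Request:
apply_moves(motion="0 0 0 0 0 0 0.035;0 0 0 0 0 0 0.028;0 0 0 0 0 0 0.015;0 0 0 0 0 0 0.015;0 0 0 0 0 0 0.015;0 0 0 0 0 0 0.015;0 0 0 0 0 0 0.015;0 0 0 0 0 0 0.015")

```text
time_s: 15.1
position: [0.4808, -0.0997, 0.0096]
tcp_rot: [[0.545, 0.839, 0.0], [0.839, -0.545, -0.0], [0.0, 0.0, -1.0]]
force: [-0.1, 0.4, 2.2]
opening: 0.335
```

```bash
python3 st.py
```

```text
15.1 [ 0.4808 -0.0997  0.0096] yaw 56.99936967597175 tilt [ 0.0001 -0.0001 -1.    ] F [-0.1199  0.407   2.1561] M [-0.1005  0.1266  0.0084] open 0.029154198260928983 j [-24.7802  41.6512 109.7152  -0.0015  28.6273   8.2217] tau [ -0.0074 -38.5132  -4.7868   0.0387  -0.0415  -0.0029]
```

Request:
apply_moves(motion="0 0 -0.02 0 0 0 0.015;0 0 -0.05 0 0 0 0.015;0 0 -0.08 0 0 0 0.015;0.02 -0.0052 -0.1 0 0 0 0.015;0.055 -0.0144 -0.1 0 0 0 0.015;0.095 -0.0248 -0.1 0 0 0 0.015;0.135 -0.0353 -0.1 0 0 0 0.015;0.175 -0.0457 -0.1 0 0 0 0.015")

```text
time_s: 16.1
position: [0.5378, 0.0732, 0.1092]
tcp_rot: [[0.545, 0.839, -0.001], [0.839, -0.545, -0.0], [-0.0, -0.001, -1.0]]
force: [-0.2, -0.5, -0.7]
opening: 0.339
```

Request:
apply_moves(motion="0.035 -0.0091 0 0 0 0 0.015;0.06 -0.0157 0 0 0 0 0.015;0.075 -0.0196 0 0 0 0 0.015;0.0837 -0.0219 0 0 0 0 0.015;0.0837 -0.0219 0 0 0 0 0.015;0.0837 -0.0219 0 0 0 0 0.015;0.0837 -0.0219 0 0 0 0 0.015;0.0837 -0.0219 0 0 0 0 0.015")

```text
time_s: 17.1
position: [0.565, 0.1535, 0.1096]
tcp_rot: [[0.545, 0.838, -0.0], [0.838, -0.545, -0.0], [-0.0, -0.0, -1.0]]
force: [-0.1, -0.3, -1.4]
opening: 0.338
```

```bash
python3 st.py; python3 - <<'E'
from h import *
for n in("top","side"):
    im=bot.capture(n); cv2.imwrite(f"pics/{n}3.png",im[:,:,::-1])
a=cv2.imread("pics/top3.png");b=cv2.imread("pics/side3.png")
x,y,z=bot.read_state()["position"]
print("cap top",proj("side",[[x,y,z+.031],[x,y,z-.009],[.565,.154,.0705],[.565,.154,.054]]))
cv2.imwrite("pics/c3.png",np.hstack([cv2.resize(a[140:240,130:230],(400,400),interpolation=2),cv2.resize(b[225:325,205:305],(400,400),interpolation=2)]))
E
```

```text
17.1 [0.565  0.1535 0.1096] yaw 56.954870184589204 tilt [-0.0002 -0.0001 -1.    ] F [-0.1069 -0.3096 -1.3915] M [-0.1047  0.0748 -0.0446] open 0.029440976156925522 j [ 4.2761 35.7773 93.4719 -0.0034 50.7601 37.3233] tau [ -0.0078 -43.7645 -12.9997   0.0637  -0.0145  -0.0005]
cap top [[254.79240858 262.48287565]
 [254.59118488 277.29868689]
 [254.42058311 287.71591886]
 [254.34846719 293.06429458]]
```

View pics/c3.png

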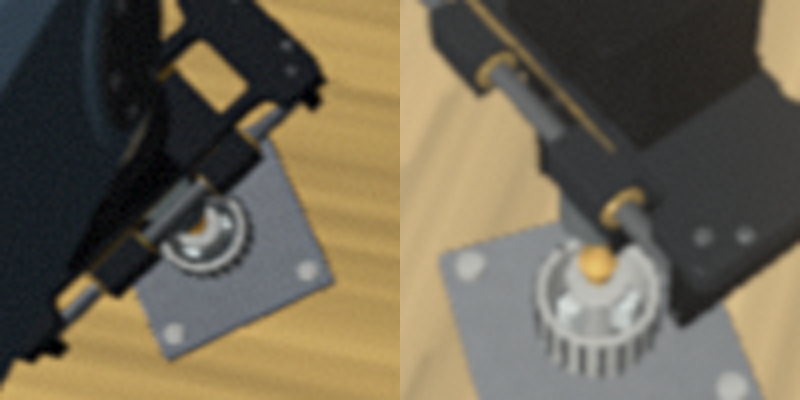

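The fingers hide the cap here. The stud is at (254,291) in the side view, in line with the expected axis. I'll lower gently and watch the force.

Request:
apply_moves(motion="0.0004 -0.0003 0.01 0 0 0 0.015;0.0004 -0.0003 0.02 0 0 0 0.015;0.0004 -0.0003 0.025 0 0 0 0.015;0.0004 -0.0003 0.028 0 0 0 0.015;0.0004 -0.0003 0.03 0 0 0 0.015;0.0004 -0.0003 0.032 0 0 0 0.015;0.0004 -0.0003 0.034 0 0 0 0.015;0.0004 -0.0003 0.034 0 0 0 0.015")

```text
time_s: 18.2
position: [0.5649, 0.1545, 0.0755]
tcp_rot: [[0.545, 0.839, -0.0], [0.839, -0.545, -0.0], [-0.0, -0.0, -1.0]]
force: [-0.3, 0.7, -0.1]
opening: 0.332
```

```bash
python3 st.py
```

```text
18.2 [0.5649 0.1545 0.0755] yaw 56.9972804368994 tilt [-0.0001 -0.     -1.    ] F [-0.3006  0.6747 -0.1409] M [-0.0482  0.0952 -0.0271] open 0.028920835810843797 j [ 4.3754 38.7745 94.5153 -0.0003 46.7155 37.3783] tau [ -0.0118 -44.5352 -11.655    0.0603  -0.0274   0.0001]
```

There's no contact force, and the rim is already below the stud tip, so the cap is over it. Now I'll press slowly.

Request:
apply_moves(motion="0 0 0.001 0 0 0 0.015;0 0 0.002 0 0 0 0.015;0 0 0.003 0 0 0 0.015;0 0 0.0035 0 0 0 0.015;0 0 0.004 0 0 0 0.015;0 0 0.0045 0 0 0 0.015;0 0 0.005 0 0 0 0.015;0 0 0.005 0 0 0 0.015")

```text
time_s: 19.2
position: [0.5652, 0.1544, 0.0722]
tcp_rot: [[0.544, 0.839, 0.001], [0.839, -0.544, -0.0], [0.0, 0.001, -1.0]]
force: [-1.3, -0.7, 9.3]
opening: 0.338
```

```bash
python3 st.py
```

```text
19.2 [0.5652 0.1544 0.0722] yaw 57.01390771717791 tilt [ 0.001  -0.0003 -1.    ] F [-1.2616 -0.671   9.3421] M [-0.279   0.5804  0.0012] open 0.02939792703172117 j [ 4.3727 39.0719 94.6137 -0.0266 46.2576 37.3772] tau [  0.1478 -39.3695 -11.128    0.2413  -0.8235   0.0051]
```

Request:
apply_moves(motion="0 0 0.0005 0 0 0 0.015;0 0 0.001 0 0 0 0.015;0 0 0.0015 0 0 0 0.015;0 0 0.002 0 0 0 0.015;0 0 0.0025 0 0 0 0.015;0 0 0.003 0 0 0 0.015;0 0 0.0035 0 0 0 0.015;0 0 0.004 0 0 0 0.015")

```text
time_s: 20.2
position: [0.5646, 0.1546, 0.0666]
tcp_rot: [[0.545, 0.839, -0.001], [0.839, -0.545, -0.0], [-0.0, -0.001, -1.0]]
force: [-2.0, -2.2, -5.0]
opening: 0.341
```

```bash
python3 st.py
```

```text
20.2 [0.5646 0.1546 0.0666] yaw 57.003884266132204 tilt [-0.0008 -0.0001 -1.    ] F [-2.006  -2.2063 -4.9882] M [-0.5208  0.3832 -0.0127] open 0.029689207495979756 j [ 4.3802 39.5782 94.7681 -0.0002 45.6992 37.3765] tau [  1.0034 -46.9057 -13.0171   0.532   -0.5223   0.0014]
```

It clicked: the force went from +9 to −5 N, so the cap is pulling itself down. I'll keep pressing until it sits on the flange.

Request:
apply_moves(motion="0 0 0.001 0 0 0 0.015;0 0 0.002 0 0 0 0.015;0 0 0.003 0 0 0 0.015;0 0 0.004 0 0 0 0.015;0 0 0.005 0 0 0 0.015;0 0 0.006 0 0 0 0.015;0 0 0.006 0 0 0 0.015;0 0 0.006 0 0 0 0.015")

```text
time_s: 21.2
position: [0.5657, 0.155, 0.0635]
tcp_rot: [[0.545, 0.839, 0.002], [0.839, -0.545, 0.001], [0.002, 0.002, -1.0]]
force: [-5.7, -0.6, 15.3]
opening: 0.34
```

```bash
python3 st.py
```

```text
21.2 [0.5657 0.155  0.0635] yaw 57.000693684145276 tilt [ 0.0022  0.0007 -1.    ] F [-5.6525 -0.5954 15.2655] M [-0.1942  1.1312 -0.0704] open 0.029536889514027265 j [ 4.4042 39.8706 94.8149  0.0404 45.1838 37.3751] tau [ -0.4355 -36.8809 -11.4742   0.0804  -1.66     0.0025]
```

Request:
apply_moves(motion="0 -0.0006 0.0005 0 0 0 0.015;0 -0.0006 0.001 0 0 0 0.015;0 -0.0006 0.0015 0 0 0 0.015;0 -0.0006 0.0015 0 0 0 0.015;0 -0.0006 0.0015 0 0 0 0.015;0 -0.0006 0.0015 0 0 0 0.015;0 -0.0006 0.0015 0 0 0 0.015;0 -0.0006 0.0015 0 0 0 0.015")

```text
time_s: 22.2
position: [0.5657, 0.1552, 0.0633]
tcp_rot: [[0.545, 0.839, 0.004], [0.839, -0.545, 0.0], [0.002, 0.003, -1.0]]
force: [-6.0, -2.4, 23.4]
opening: 0.335
```

```bash
python3 st.py; python3 - <<'E'
from h import *
for n in("top","side"):
    im=bot.capture(n); cv2.imwrite(f"pics/{n}4.png",im[:,:,::-1])
a=cv2.imread("pics/top4.png");b=cv2.imread("pics/side4.png")
cv2.imwrite("pics/c4.png",np.vstack([np.hstack([cv2.resize(a[140:240,130:230],(400,300),interpolation=2),cv2.resize(b[240:340,205:305],(400,300),interpolation=2)]),cv2.resize(np.hstack([a,b]),(800,300))]))
E
```

```text
22.2 [0.5657 0.1552 0.0633] yaw 57.004451955389605 tilt [ 0.0038  0.0005 -1.    ] F [-6.0066 -2.4162 23.402 ] M [-0.3786  1.377  -0.0631] open 0.029136271468433762 j [ 4.43   39.8661 94.8677  0.0131 45.0486 37.4166] tau [ -0.105  -32.7934 -10.8667   0.2286  -2.0818  -0.0222]
```

View pics/c4.png

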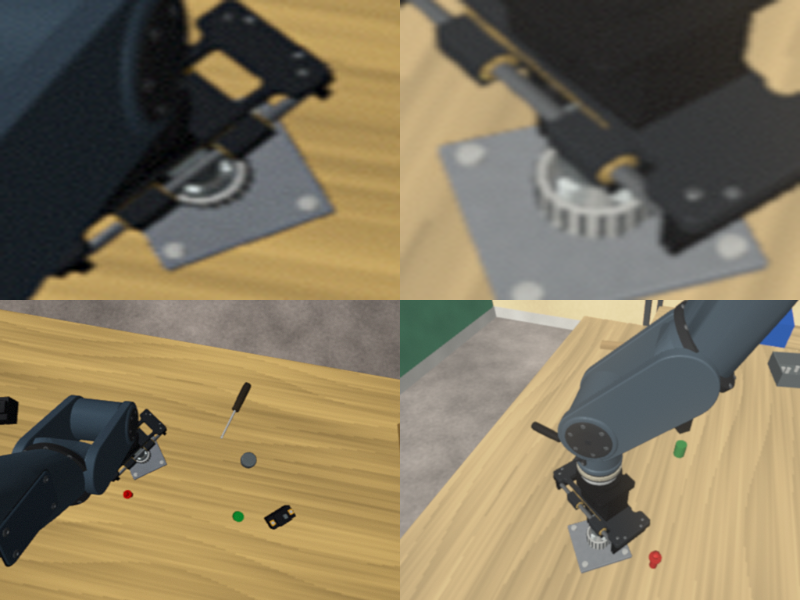

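The cap is over the stud with the fingers holding it and no gap to the sleeve visible. The bystanders are in place: driver, wide cap, green cap, breaker and red post. The height matches home and the push is 23 N, so I'm handing in.

```bash
python3 -c "
from rig import bot
print(bot.hand_in())"; python3 st.py
```

```text
the job is handed in; nothing more can be done
None
the job is handed in; nothing more can be done
```

I tightened the chuck on the post, then pressed the grey narrow cap over the stud until it clicked. I handed in at about 22.3 s of the 53 s allowed, with the fingers still gripping the cap and pushing down at about 23 N.

- **Chuck:** I turned the sleeve 78° clockwise in one grip. The torque rose from about 0.4 to 1.1–1.27 N·m and levelled off, which I took as the fingers slipping at the hard stop. A picture after release showed the post centred and the jaws closed on it. I did not measure the sleeve's final angle directly.
- **Cap:** The force rose to about 9 N and then dropped to −5 N, which was the click. The tool then stopped at 63.3–63.5 mm, and the calculated home height was 63.6 mm. The gripper hides the cap in both cameras, so its seating rests on these force and height readings, not on a clear picture.
- **Other things:** In the last pictures, the wide cap, breaker, screwdriver, green cap and red post look unmoved.
- **Disagreements:** My camera estimate of the chuck's axis was 1–2 mm off from where the gripper centred on the sleeve. I corrected the cap position by the same amount. A sideways force of about 6 N remained on the tool in the final push.

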